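# Stand a bearing race on edge on the inspection stand

## Task

The plain bearing race lying flat on the cart is to be checked standing on edge. Lean it against the sloped rest, down on the rest's two pegs, and let go of it there; then take it again across its width and stand it upright on the two short bars of the inspection stand, square to the bars and centred on their length, and leave it standing there. Leave the grease tin, the spanner and the crank as they are.

Things in the scene. Friction and masses are not known exactly. Their poses are not given: they have to be found in the camera images.
- race: bare grey steel bearing race, a plain open ring: outside diameter 104 mm, bore about 92 mm at its mouth (wall 5 to 8 mm), 30 mm wide, about 0.3 kg, loose. Both faces alike. It lies flat on the worktop at the start. Origin: centre of one face (the underside at the start); z is the ring's axis, pointing from that face to the other.
- race_center (a point): the centre of the race, 15 mm from the race origin along its z; axes as race
- rest: fixed sloped rest, a 45-degree aluminium lectern on a dark steel base 124 (x) by 104 mm (y). The slope rises towards its +y: up the slope is (0, 0.707, 0.707), out of it (0, -0.707, 0.707). Two steel pegs, 12 mm thick, 56 mm apart along x, stand 26 mm out of the slope near its foot. Origin: in the base's underside, z up; the slope midway between the pegs is at (0, -45, 24) mm.
- rest_seat (a point): the race's centre when it leans flat on the slope and down on both pegs: (0, -20, 71) mm in the rest's frame, same axes. The plate's middle ends 48 mm up the slope from the pegs' line, two side strips (x 38 to 56 mm each side) go on to 75 mm; the seated race reaches 103 mm up, so fingers can take its overhanging top on both faces.
- stand: fixed inspection stand: dark steel base 110 x 86 mm, a post and a crosshead with two short parallel steel bars. The bars lie along the stand's y, 20 mm long (y -10 to +10 mm), 14 mm thick, axes at x = -30 and +30 mm, 75 mm above the worktop. The race stands on edge in the valley between them, overhanging each bar end by 5 mm. Origin: centre of the base's underside, z up.
- stand_seat (a point): where the race's centre is when it stands on both bars, centred: (0, 0, 126) mm in the stand's frame (top of the race then 178 mm above the worktop); axes as stand
- tin: green grease tin with a grey lid, 67 mm across, 38 mm high, a bystander; origin: centre of its underside
- spanner: steel combination spanner 176 mm long, 10 mm high, lying flat, a bystander; origin: centre of its underside, length along its y
- crank: grey steel crank with two upright bosses, 67 x 49 x 50 mm, a bystander; origin: centre of its underside

How it is judged:
By the outcome, as a careful person would: the job done as asked, in the order asked, and still so for the second after the job is handed in, with the robot touching nothing.
It also fails if it takes over 62 s, if anything falls off the work surface, if the arm or the gripper's body presses on something with over 40 N, if the wrist force passes 120 N, or if a joint passes its speed limit or range.

## Robot

A 6-joint arm with a two-finger parallel gripper is mounted at the origin on a cart in front of the work surface, level with it; the furniture and walls round the work are solid. World frame = base frame: x ahead of the robot, y to its left, z up, the work surface at z = 0. Lengths are in m, angles in rad, forces in N, time in s.
With the tool pointing down it reaches from about 0.35 to 0.975 m from the base axis. Payload 4.9 kg.
Tool frame: the origin (TCP) lies on the centre line of the jaws, within the pads' length; the fingertips stand manip.tip_reach ahead of it and the grasp point (between the pads) is the TCP (manip.tip_reach is the distance from the TCP to the fingertips, in m); z points along the fingers, y is the line along which they close (so a half turn about z gives the same grasp; the last joint's range is limited). The gripper opens to 85 mm and grips with 20 to 120 N. Pads are 22 mm wide; open, the fingers measure 114 mm over their backs; the gripper's body (76 mm by 85 mm) begins 54 mm behind the grasp point. The pads swing forward as they close: fully open they stand 13 mm farther back than shut.
Start: joints at [-1.467, 0.053, 1.613, -0, 1.476, -0.119], TCP at [0.138, -0.61, 0.25] pointing down, gripper open.
Joint ranges: [-3.01, 3.01], [-1.01, 2.22], [0.06, 2.58], [-1.02, 4.17], [0.09, 2.62], [-3.14, 3.14]. Speed limits (rad/s): [2.57, 2.57, 3.14, 3.14, 3.14, 3.14].

## Interface

Orientations are given as a unit quaternion [w, x, y, z].
In Python, from plant import manip gives the robot as it stands. The module is installed in compiled form; this text tells all that it offers.
- The arm moves only by the tool move_arm, never from a script. Its argument "rows" is a list of rows, each a list of 7 numbers: the shift along the tool's x, y, z in cm, then the turn, a rotation vector about the tool's x, y, z in degrees, then the opening, from -1 (shut) to 1 (fully open). In form: [[tx, ty, tz, ax, ay, az, jaw], ...]. A call has 1 to 20 rows; each row shifts and turns the commanded pose from where the row before left it, along the tool's axes as they then stand; what a row does not reach is not made up. A row lasts 1/12 s, in which the tool goes at most 41.7 mm and 7.16 degrees, less where a joint would pass 70% of its speed; a pose out of reach is approached as far as the arm can. A call is refused whole if a number of a shift passes 4.17 or a number of a turn 7.16, either way. A call with a gripper value outside its range is refused whole. The fingers move at their own pace and stop on an object; the grip force is fixed at half the most. Time passes only in rows, so rows that do not move let the fingers close. It gives the time, the measured TCP pose, the force, the opening and the grip force at its end, in the units of the state.
- manip.state(): the state, without advancing time (a new reading comes with each control period).
- manip.grab_frame(name): name is "scene" or "top" or "wrist"; returns a dict with "img" (480x640x3 uint8, blue, green, red), "mtx" (3x3 intrinsics, pixels), "R" (3x3) and "t" (3): a world point X has camera coordinates R X + t. Camera axes: x right, y down, z forward; pixel columns grow to the right and rows downward; lengths in m; the calibration is good to about 2 mm. A picture is of the moment at which its call begins. There is no depth.
- manip.job_done(): hands the job in; it is judged then, once.
The state is a dict: "time": time; "joint_pos": joint angles; "joint_vel": joint speeds; "joint_efforts": joint torques, N m; "tool_pos": TCP position; "tool_rot": TCP orientation; "contact_force": force on the tool from outside, world axes, zero at the start; "ft_torque": the same for the moment, N m; "gripper_width": opening from 0.0 (shut) to 1.0 (fully open); "grasp_force": force on a finger pad.
Only numpy, scipy, OpenCV 4.12 (cv2) and the standard library are available. Lean on these libraries where they do the work, as an engineer would, in place of code of your own. Each camera call takes 0.05 s, during which the arm holds its last target. There are 200 camera calls.

## Working session

There is one attempt and no reset: what is moved stays moved. The work goes in short steps, Python scripts to look and compute and a tool call to move; the robot and the scene stay as the last step left them, time stands still between calls to the robot, and variables do not carry over. Pictures are saved under pics/ and viewed, at most 10 in all, crops included, and the job is handed in when it is done.

Besides the shell and the picture viewer there is one more tool, called after "Call:" as name(argument=value, ...) on one line, values as JSON. move_arm: Moves the arm, as the interface text tells. Its arguments: {"type":"object","properties":{"rows":{"type":"array","items":{"type":"array","items":{"type":"number"}}}},"required":["rows"]}

```bash
mkdir -p pics
cat > h.py <<'E'
import numpy as np, cv2
from plant import manip
from scipy.spatial.transform import Rotation as Ro
def ray(f,u,v):
    d=f["R"].T@np.linalg.inv(f["mtx"])@np.array([u,v,1.]); c=-f["R"].T@f["t"]; return c,d/np.linalg.norm(d)
def plane(f,u,v,z):
    c,d=ray(f,u,v); return c+d*(z-c[2])/d[2]
def tri(*fuv):
    A=0;b=0
    for f,u,v in fuv:
        c,d=ray(f,u,v);P=np.eye(3)-np.outer(d,d);A=A+P;b=b+P@c
    return np.linalg.solve(A,b)
def proj(f,X):
    p=f["mtx"]@(f["R"]@np.asarray(X,float)+f["t"]); return p[:2]/p[2]
def q2R(q): return Ro.from_quat([q[1],q[2],q[3],q[0]]).as_matrix()
def st():
    s=manip.state(); print({k:np.round(s[k],4) for k in("time","joint_pos","tool_pos","tool_rot","contact_force","gripper_width","grasp_force")}); return s
E
python3 - <<'E'
from h import *
import pickle
s=st();print(manip.tip_reach,q2R(s["tool_rot"]).round(3))
F={n:manip.grab_frame(n) for n in("scene","top","wrist")}
pickle.dump(F,open("F.pkl","wb"))
for n,f in F.items():
    cv2.imwrite(f"pics/{n}0.png",f["img"]);print(n,(-f["R"].T@f["t"]).round(3),f["R"].round(2).tolist(),f["mtx"][0,0])
E
```

```text
{'time': np.float64(0.0), 'joint_pos': array([-1.467 ,  0.0534,  1.6143,  0.    ,  1.476 , -0.119 ]), 'tool_pos': array([ 0.1381, -0.609 ,  0.249 ]), 'tool_rot': array([-0.0011,  0.9938,  0.1112,  0.    ]), 'contact_force': array([0.2982, 0.4634, 0.231 ]), 'gripper_width': np.float64(1.0033), 'grasp_force': np.float64(0.0)}
0.019 [[ 0.975  0.221 -0.   ]
 [ 0.221 -0.975  0.002]
 [ 0.    -0.002 -1.   ]]
scene [0.048 0.558 0.806] [[-0.69, -0.72, 0.01], [-0.51, 0.48, -0.72], [0.51, -0.5, -0.7]] 584.0551325544742
top [0.437 0.043 1.217] [[-0.0, -1.0, 0.01], [-1.0, 0.0, -0.09], [0.09, -0.01, -1.0]] 541.348344908435
wrist [ 0.212 -0.592  0.373] [[0.22, -0.98, -0.0], [-0.93, -0.21, 0.3], [-0.29, -0.06, -0.95]] 374.6994844633324
```

View pics/top0.png

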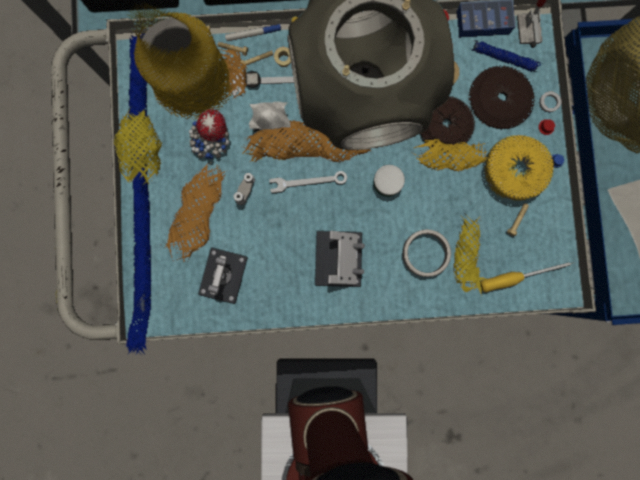

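View pics/scene0.png

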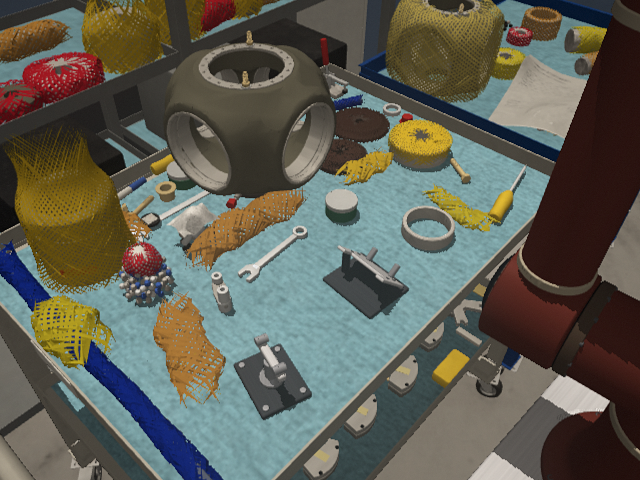

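The top view shows the race at (428,253), the rest at about (340,259) and the stand at about (222,275). The tin is at (389,180), the spanner at (308,182) and the crank at (244,189). I'll zoom in on the rest and stand in both views.

Run:
```python
from h import *
import pickle
F=pickle.load(open("F.pkl","rb"))
a=cv2.resize(F["top"]["img"][215:315,190:460],None,fx=2.9,fy=2.9,interpolation=cv2.INTER_CUBIC)
b=cv2.resize(F["scene"]["img"][200:420,225:465],None,fx=2.5,fy=2.5,interpolation=cv2.INTER_CUBIC)
print(a.shape,b.shape)
cv2.imwrite("pics/a.png",a);cv2.imwrite("pics/b.png",b)
f=F["top"]
for n,u,v,z in[("race",428,253,.03),("tin",389,180,.038),("rest c",316,231,.01),("r",316,286,.01),("r",362,286,.01),("r",362,231,.01)]+[("stand",*p,.01) for p in((212,247),(246,257),(235,303),(199,293))]: print(n,plane(f,u,v,z).round(3))
```

```text
(290, 783, 3) (550, 600, 3)
race [ 0.503 -0.208  0.03 ]
tin [ 0.665 -0.123  0.038]
rest c [0.555 0.038 0.01 ]
r [0.432 0.039 0.01 ]
r [ 0.432 -0.063  0.01 ]
r [ 0.554 -0.065  0.01 ]
stand [0.52  0.271 0.01 ]
stand [0.497 0.195 0.01 ]
stand [0.396 0.218 0.01 ]
stand [0.418 0.298 0.01 ]
```

View pics/a.png

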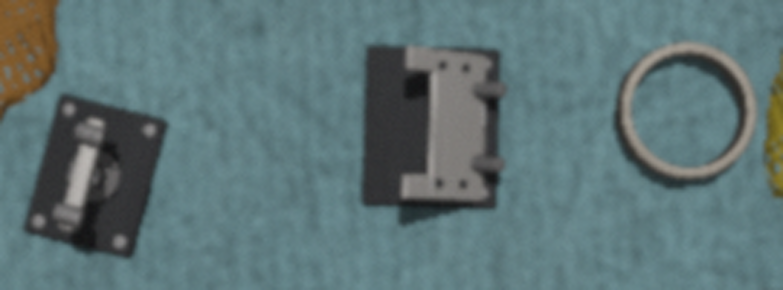

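View pics/b.png

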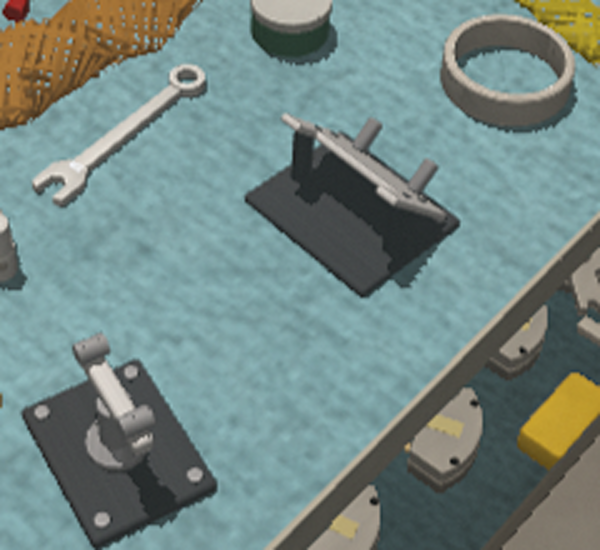

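The zooms settle the layout. The rest's pegs and slope face world -y, so its axes are close to the world's. The stand's crosshead runs along image-vertical, yawed about -13°. Next: measure the race, rest and stand by masks in both views.

Run:
```python
from h import *
import pickle
F=pickle.load(open("F.pkl","rb"))
def blobs(n,roi,mask):
    m=np.zeros(mask.shape,np.uint8);x0,y0,x1,y1=roi;m[y0:y1,x0:x1]=mask[y0:y1,x0:x1]*255
    c,_=cv2.findContours(m,cv2.RETR_EXTERNAL,cv2.CHAIN_APPROX_NONE);return max(c,key=cv2.contourArea)
T=F["top"];S=F["scene"]
def hsv(f): return cv2.cvtColor(f["img"],cv2.COLOR_BGR2HSV).astype(int)
ht,hs=hsv(T),hsv(S)
race=lambda h:(h[...,1]<60)&(h[...,2]>90)
notmat=lambda h:~((h[...,1]>50)&(h[...,0]>75)&(h[...,0]<110)&(h[...,2]>70))
c=blobs("t",(395,222,454,285),race(ht));e=cv2.fitEllipse(c);print("race top",e,cv2.contourArea(c))
# outer edge in top view: top rim
for z in(.03,):
    p=np.array([plane(T,*q[0],z)[:2] for q in c]);(cc,r)=cv2.minEnclosingCircle((p*1000).astype(np.float32));print(cc,r)
for n,f,h,roi in[("rest",T,ht,(308,222,370,295)),("stand",T,ht,(190,240,256,312))]:
    c=blobs(n,roi,notmat(h));print(n,cv2.contourArea(c))
    P=np.array([plane(f,*q[0],.008)[:2] for q in c])*1000
    r=cv2.minAreaRect(P.astype(np.float32));print(r,cv2.boxPoints(r).round(1).tolist())
c=blobs("s",(395,200,462,256),race(hs));print("scene race bbox",cv2.boundingRect(c),cv2.fitEllipse(c))
for X in([.503,-.208,.03],[.503,-.208,0],[.493,-.033,.071],[.458,.245,.126]):print(X,proj(S,X).round(1),proj(T,X).round(1))
```

```text
race top ((427.4707946777344, 251.93641662597656), (46.61141586303711, 48.501319885253906), 127.87369537353516) 1774.5
(504.9573059082031, -205.13804626464844) 54.90901565551758
rest 2507.0
((488.535888671875, -13.987918853759766), (108.1000747680664, 136.5784454345703), 88.34687805175781) [[418.70001220703125, -66.0], [555.2000122070312, -70.0], [558.4000244140625, 38.099998474121094], [421.79998779296875, 42.0]]
stand 1793.0
((455.6592712402344, 246.81765747070312), (85.61587524414062, 112.25464630126953), 75.29055786132812) [[390.5, 219.6999969482422], [499.1000061035156, 191.1999969482422], [520.7999877929688, 274.0], [412.20001220703125, 302.5]]
scene race bbox (395, 200, 67, 43) ((425.7390441894531, 221.5317840576172), (37.419151306152344, 61.984317779541016), 103.89070892333984)
[0.503, -0.208, 0.03] [429.6 222.4] [428.2 253.1]
[0.503, -0.208, 0] [427.4 233.5] [425.4 253.9]
[0.493, -0.033, 0.071] [376.2 253.4] [349.9 257.1]
[0.458, 0.245, 0.126] [268.5 332.8] [213.6 273.8]
```

Call:
move_arm(rows=[[0,0,0,0,0,6.4,1],[0,0,0,0,0,6.4,1],[2.03,-2.5,0,0,0,0,1],[2.03,-2.5,0,0,0,0,1],[2.03,-2.5,0,0,0,0,1],[2.03,-2.5,0,0,0,0,1],[2.03,-2.5,0,0,0,0,1],[2.03,-2.5,0,0,0,0,1],[2.03,-2.5,0,0,0,0,1],[2.03,-2.5,0,0,0,0,1],[2.03,-2.5,0,0,0,0,1],[2.03,-2.5,0,0,0,0,1],[2.03,-2.5,0,0,0,0,1],[2.03,-2.5,0,0,0,0,1],[2.03,-2.5,0,0,0,0,1],[2.03,-2.5,0,0,0,0,1],[2.03,-2.5,0,0,0,0,1],[2.03,-2.5,0,0,0,0,1],[2.03,-2.5,0,0,0,0,1],[2.03,-2.5,0,0,0,0,1]])

```text
time: 1.82
tool_pos: [0.5044, -0.1582, 0.25]
tool_rot: [-0.0, 1.0, -0.0, -0.0]
contact_force: [0.8, -0.7, 0.1]
gripper_width: 1.001
grasp_force: 0.0
```

Run:
```python
from h import *
import pickle
s=st();print(q2R(s["tool_rot"]).round(3))
f=manip.grab_frame("wrist");pickle.dump(f,open("w1.pkl","wb"));cv2.imwrite("pics/w1.png",f["img"])
```

```text
{'time': np.float64(1.8167), 'joint_pos': array([-0.4447, -0.1795,  1.8351, -0.    ,  1.4862,  1.1265]), 'tool_pos': array([ 0.5044, -0.1582,  0.25  ]), 'tool_rot': array([-0.e+00,  1.e+00, -2.e-04, -1.e-04]), 'contact_force': array([ 0.7897, -0.745 ,  0.1317]), 'gripper_width': np.float64(1.001), 'grasp_force': np.float64(0.0)}
[[ 1. -0. -0.]
 [-0. -1.  0.]
 [-0. -0. -1.]]
```

View pics/w1.png

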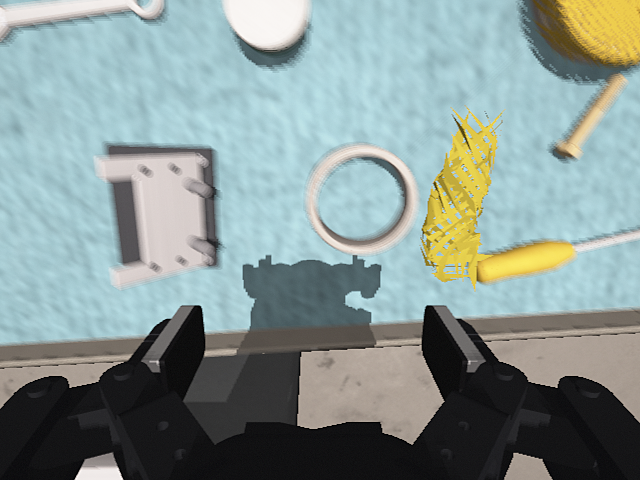

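The wrist view shows the race at about (361,200) and the rest's base at u 107-218, v 146-265, with the pegs at (200,190) and (203,247).

Run:
```python
from h import *
import pickle
F=pickle.load(open("F.pkl","rb"));T=F["top"];S=F["scene"];W=pickle.load(open("w1.pkl","rb"))
def con(f,roi,fn):
    h=cv2.cvtColor(f["img"],cv2.COLOR_BGR2HSV).astype(int);m=np.zeros(h.shape[:2],np.uint8);x0,y0,x1,y1=roi
    m[y0:y1,x0:x1]=fn(h)[y0:y1,x0:x1]*255;m=cv2.morphologyEx(m,cv2.MORPH_OPEN,np.ones((2,2)))
    c,hi=cv2.findContours(m,cv2.RETR_CCOMP,cv2.CHAIN_APPROX_NONE);i=max(range(len(c)),key=lambda i:cv2.contourArea(c[i]))
    k=[j for j in range(len(c)) if hi[0][j][3]==i];k=max(k,key=lambda j:cv2.contourArea(c[j])) if k else None
    return c[i],(c[k] if k is not None else None)
grey=lambda h:(h[...,1]<55)&(h[...,2]>100)
res={}
for n,f,roi in(("W",W,(295,130,425,260)),("T",T,(395,222,454,285)),("S",S,(398,202,458,256))):
    o,i=con(f,roi,grey);eo=cv2.fitEllipse(o);ei=cv2.fitEllipse(i) if i is not None else None
    print(n,eo,ei);res[n]=(eo,ei)
    for z in(0,.03):
        for e,c in(("o",o),("i",i)):
            if c is None: continue
            p=np.array([plane(f,*q[0],z)[:2] for q in c])*1000;E=cv2.fitEllipse(p.astype(np.float32));print("  ",e,z,np.round(E[0],1),np.round(E[1],1))
for k in(0,1): 
    if res["W"][k] and res["T"][k]: print("tri",k,tri((W,*res["W"][k][0]),(T,*res["T"][k][0])).round(4))
dark=lambda h:(h[...,2]<75)
for n,f,roi in(("W",W,(95,135,230,280)),("T",T,(310,224,368,292))):
    o,_=con(f,roi,dark);print(n,cv2.boundingRect(o),cv2.approxPolyDP(o,3,True)[:,0].tolist())
```

```text
W ((359.8316955566406, 195.00396728515625), (149.32794189453125, 153.45289611816406), 13.265564918518066) ((104.33377075195312, 611.3403930664062), (258.71356201171875, 1055.1162109375), 32.466304779052734)
   o 0 [ 503.7 -205. ] [150.5 157.5]
   i 0 [-1580.5   980.1] [ 575.9 4879.3]
   o 0.03 [ 509.8 -201.3] [138.4 144.9]
   i 0.03 [-1408.    889.3] [ 529.8 4489.6]
T ((428.4996032714844, 252.95108032226562), (46.16712951660156, 47.68697738647461), 131.39337158203125) ((428.5157165527344, 253.07630920410156), (39.07642364501953, 40.423828125), 143.11643981933594)
   o 0 [ 505.3 -215. ] [105.2 106.7]
   i 0 [ 505.  -215.1] [89.  90.5]
   o 0.03 [ 503.6 -208.7] [102.6 104.1]
   i 0.03 [ 503.3 -208.7] [86.8 88.3]
S ((429.204345703125, 223.95565795898438), (34.71092224121094, 53.07881546020508), 100.63267517089844) ((429.2928771972656, 223.37489318847656), (28.837926864624023, 45.24790954589844), 99.65946960449219)
   o 0 [ 519.5 -234.5] [107.  108.2]
   i 0 [ 520.1 -235.6] [89.8 91.6]
   o 0.03 [ 502. -205.] [103.  104.2]
   i 0.03 [ 502.6 -206.1] [86.5 88.2]
tri 0 [ 0.5067 -0.2099 -0.    ]
tri 1 [ 0.4922 -0.1327  0.3327]
W (208, 239, 12, 10) [[208, 239], [218, 248], [215, 240]]
T (316, 232, 47, 61) [[319, 232], [316, 285], [328, 286], [329, 292], [360, 287], [361, 274], [356, 274], [360, 283], [355, 286], [328, 283], [329, 275], [337, 275], [338, 241], [331, 240], [329, 233]]
```

Run:
```python
from h import *
import pickle
F=pickle.load(open("F.pkl","rb"));T=F["top"];S=F["scene"];W=pickle.load(open("w1.pkl","rb"))
print("race tri TS",tri((T,428.5,253),(S,429.2,223.7)).round(4))
h=cv2.cvtColor(W["img"],cv2.COLOR_BGR2HSV).astype(int);print(h[160,361],h[145,361],h[200,361],h[150,361])
m=np.zeros((480,640),np.uint8);m[130:262,295:425]=(h[130:262,295:425,1]<35)*255
c,hi=cv2.findContours(m,cv2.RETR_EXTERNAL,cv2.CHAIN_APPROX_NONE);c=max(c,key=cv2.contourArea);e=cv2.fitEllipse(c);print(e)
p=np.array([plane(W,*q[0],.03)[:2] for q in c])*1000;print(cv2.fitEllipse(p.astype(np.float32)))
print("race tri WTS",tri((T,428.5,253),(S,429.2,223.7),(W,*e[0])).round(4))
print("rest base W",[plane(W,u,v,.01)[:2].round(4).tolist() for u,v in((107,146),(216,149),(218,265))])
# predicted rest features for guess
for name,X in(("base-+",(-62,52,10)),("base++",(62,52,10)),("base+-",(62,-52,10)),("base--",(-62,-52,10)),("peg+ tip",(28,-45-18.4,24+18.4)),("peg- tip",(-28,-45-18.4,24+18.4)),("strip+ top",(56,-45+53,24+53)),("strip- top",(-56,8,77))):
    X=np.array([.493,-.013,0])+np.array(X)/1000;print(name,*[proj(f,X).round(1) for f in(W,T,S)])
```

```text
race tri TS [ 0.5039 -0.2095  0.0251]
[ 95  59 174] [ 15  12 209] [ 95  51 214] [ 12  14 241]
((361.650146484375, 199.09613037109375), (111.3576889038086, 114.52201843261719), 110.79553985595703)
((508.1134033203125, -203.10726928710938), (103.02063751220703, 109.08662414550781), 138.40855407714844)
race tri WTS [ 0.5056 -0.2077  0.024 ]
rest base W [[0.5575, 0.0367], [0.5546, -0.0659], [0.437, -0.0588]]
base-+ [124.8 270.4] [316.  286.5] [372.  316.9]
base++ [105.  148.7] [315.8 231. ] [322.  278.2]
base+- [215.  148.6] [362.1 230.8] [360.6 250.9]
base-- [224.3 270.3] [362.8 286.3] [410.4 286.1]
peg+ tip [221.7 190.3] [368.9 244.8] [379.2 245.1]
peg- tip [226.1 249.8] [369.2 270.6] [402.2 260.8]
strip+ top [117.2 162.6] [336.6 230.6] [342.7 242.4]
strip- top [137.5 293.3] [337.1 283.7] [390.1 276. ]
```

Run:
```python
import pickle,cv2
W=pickle.load(open("w1.pkl","rb"))
cv2.imwrite("pics/c.png",cv2.resize(W["img"][130:300,85:235],None,fx=3.5,fy=3.5,interpolation=cv2.INTER_CUBIC))
```

```text
(no output)
```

View pics/c.png

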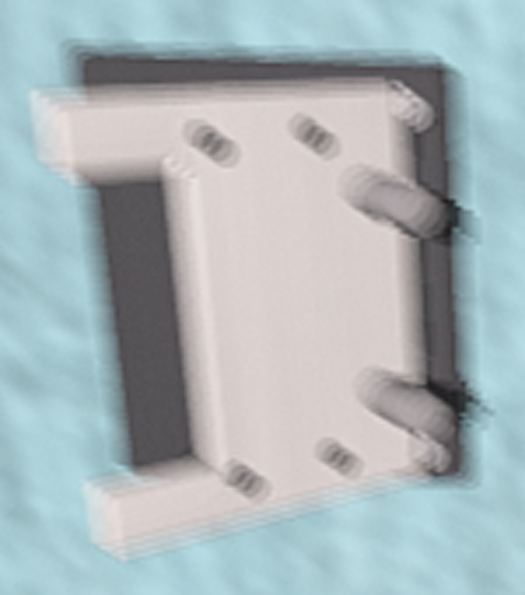

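The crop is motion-blurred because the arm was still settling. I'll lower it, let it rest, and re-measure with a sharp frame.

Call:
move_arm(rows=[[0,0,3,0,0,0,-0.2],[0,0,3,0,0,0,-0.2],[0,0,3,0,0,0,-0.2],[0,0,2,0,0,0,-0.2],[0,0,0,0,0,0,-0.2],[0,0,0,0,0,0,-0.2],[0,0,0,0,0,0,-0.2]])

```text
time: 2.45
tool_pos: [0.5045, -0.1602, 0.1418]
tool_rot: [0.0, 1.0, -0.0, 0.001]
contact_force: [0.4, 0.1, 0.2]
gripper_width: 0.403
grasp_force: 0.0
```

Run:
```python
from h import *
import pickle
st()
W=manip.grab_frame("wrist");pickle.dump(W,open("w2.pkl","wb"));cv2.imwrite("pics/w2.png",W["img"])
```

```text
{'time': np.float64(2.45), 'joint_pos': array([-0.4481, -0.0848,  1.9356,  0.    ,  1.2887,  1.1234]), 'tool_pos': array([ 0.5045, -0.1602,  0.1418]), 'tool_rot': array([ 4.e-04,  1.e+00, -3.e-04,  1.e-03]), 'contact_force': array([0.3862, 0.1439, 0.2072]), 'gripper_width': np.float64(0.4031), 'grasp_force': np.float64(0.0)}
```

View pics/w2.png

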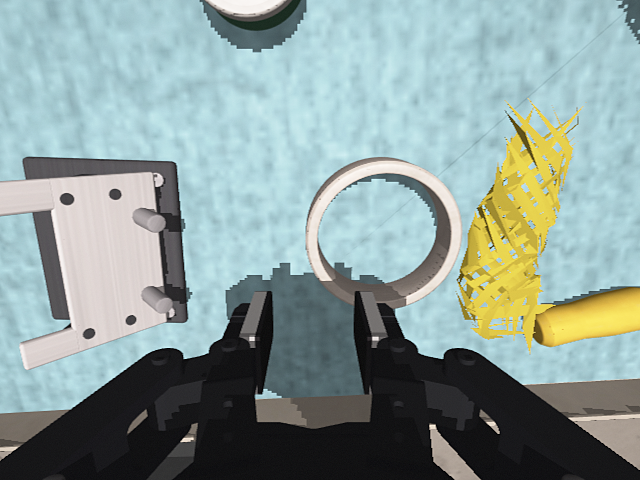

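The sharp wrist view shows the race rim at u 308-462, v 158-305, and the rest base corners at (24,157), (176,162) and (187,322). The peg tips are near (157,222) and (165,302).

Run:
```python
from h import *
import pickle
F=pickle.load(open("F.pkl","rb"));T=F["top"];S=F["scene"];W=pickle.load(open("w2.pkl","rb"))
h=cv2.cvtColor(W["img"],cv2.COLOR_BGR2HSV).astype(int)
m=np.zeros((480,640),np.uint8);m[150:288,300:472]=((h[150:288,300:472,1]<40)&((h[150:288,300:472,2]>60)))*255
c,_=cv2.findContours(m,cv2.RETR_EXTERNAL,cv2.CHAIN_APPROX_NONE);c=max(c,key=cv2.contourArea)
hull=cv2.convexHull(c)[:,0].astype(float);hull=hull[hull[:,1]<280]
for z in(.02,.03):
    p=np.array([plane(W,u,v,z)[:2] for u,v in hull])*1000
    A=np.c_[2*p,np.ones(len(p))];x=np.linalg.lstsq(A,(p**2).sum(1),rcond=None)[0];print("race",z,x[:2].round(1),"r",np.sqrt(x[2]+x[:2]@x[:2]).round(1),len(p))
for z in(0,.008,):print("rest base W",z,[plane(W,u,v,z)[:2].round(4).tolist() for u,v in((24,157),(176,162),(187,322))])
for name,X in(("base++",(62,52,10)),("base+-",(62,-52,10)),("base--",(-62,-52,10)),("peg+ root",(28,-45,24)),("peg+ tip",(28,-45-18.4,24+18.4)),("peg- tip",(-28,-45-18.4,24+18.4)),("midtop+",(38,-11,58)),("midtop-",(-38,-11,58))):
    X=np.array([.493,-.013,0])+np.array(X)/1000;print(name,*[proj(f,X).round(1) for f in(W,T,S)])
```

```text
race 0.02 [ 504.2 -207.3] r 54.2 47
race 0.03 [ 507.3 -205.3] r 52.0 47
rest base W 0 [[0.5567, 0.0409], [0.5532, -0.0643], [0.4275, -0.0593]]
rest base W 0.008 [[0.5574, 0.0349], [0.554, -0.0672], [0.4321, -0.0623]]
base++ [ 16.5 160.9] [315.8 231. ] [322.  278.2]
base+- [171.6 160.8] [362.1 230.8] [360.6 250.9]
base-- [189.8 324.6] [362.8 286.3] [410.4 286.1]
peg+ root [159.2 215.1] [359.7 245.5] [371.8 256.8]
peg+ tip [177.4 222.2] [368.9 244.8] [379.2 245.1]
peg- tip [186.6 304.3] [369.2 270.6] [402.2 260.8]
midtop+ [ 73.7 212.3] [345.2 239.8] [356.6 250. ]
midtop- [ 96.8 330.3] [345.5 275.2] [388.3 272.4]
```

Run:
```python
from h import *
import pickle
F=pickle.load(open("F.pkl","rb"));T=F["top"];S=F["scene"];W=pickle.load(open("w2.pkl","rb"))
for n,w,t,s in(("peg+ tip",(157,222),(363.5,246),(373.8,248.8)),("peg- tip",(165,302),(363,271.5),(397,266))):
    X=tri((W,*w),(T,*t),(S,*s));print(n,X.round(4),[proj(f,X).round(1).tolist() for f in(W,T,S)],tri((W,*w),(T,*t)).round(4),tri((W,*w),(S,*s)).round(4))
Wc=cv2.resize(W["img"][145:375,0:200],None,fx=2.6,fy=2.6,interpolation=cv2.INTER_CUBIC)
Rz=Ro.from_euler("z",-2,degrees=True).as_matrix()
for c in(.4948,):
  for P in((62,52,8),(62,-52,8),(-62,-52,8),(28,-45,24),(28,-63.4,42.4),(-28,-63.4,42.4),(56,8,77),(38,8,77),(38,-11,58),(-38,-11,58),(-56,8,77)):
    X=np.array([c,-.0137,0])+Rz@np.array(P)/1000;u,v=proj(W,X);cv2.circle(Wc,(int(u*2.6),int((v-145)*2.6)),4,(0,0,255),-1)
cv2.imwrite("pics/d.png",Wc)
```

```text
peg+ tip [ 0.5204 -0.0636  0.0414] [[157.3, 222.6], [362.9, 245.1], [374.8, 249.0]] [ 0.5197 -0.0641  0.0412] [ 0.5214 -0.063   0.0413]
peg- tip [ 0.4643 -0.062   0.0396] [[166.5, 303.3], [362.5, 271.0], [397.2, 266.0]] [ 0.4642 -0.0621  0.0396] [ 0.4649 -0.0614  0.0396]
```

View pics/d.png

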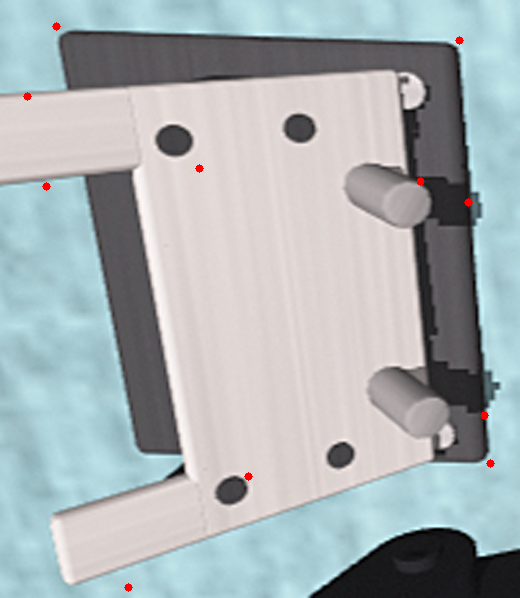

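Peg tips triangulate to z≈0.040, 56 mm apart, yaw about -1.9°, which matches the text. So the base isn't centred on the rest's origin, and I'll anchor on the pegs: rest origin ≈ (0.4944, 0.000). The race is at (0.505,-0.206) with a rim radius of 52.0 mm at z=0.03. Next I'll grasp its +y wall.

Call:
move_arm(rows=[[0.2,-0.3,2.7,0,0,1.9,-0.2],[0,0,2.7,0,0,0,-0.2],[0,0,2.7,0,0,0,-0.2],[0,0,2.2,0,0,0,-0.2],[0,0,1.2,0,0,0,-0.2],[0,0,0,0,0,0,-0.2],[0,0,0,0,0,0,-0.2]])

```text
time: 3.08
tool_pos: [0.5066, -0.1572, 0.0265]
tool_rot: [0.0, 1.0, -0.017, 0.001]
contact_force: [0.2, 0.3, 1.2]
gripper_width: 0.398
grasp_force: 0.0
```

Call:
move_arm(rows=[[0,0,0,0,0,0,-1],[0,0,0,0,0,0,-1],[0,0,0,0,0,0,-1],[0,0,0,0,0,0,-1],[0,0,0,0,0,0,-1],[0,0,0,0,0,0,-1]])

```text
time: 3.58
tool_pos: [0.5076, -0.1577, 0.0279]
tool_rot: [0.001, 1.0, -0.017, 0.002]
contact_force: [-1.2, -0.4, 6.8]
gripper_width: 0.108
grasp_force: 59.0
```

Call:
move_arm(rows=[[0,0,-2,0,0,0,-1],[0,0,-3.5,0,0,0,-1],[0,0,-3.5,0,0,0,-1],[0,0,-3.5,0,0,0,-1],[0,0,-3.5,0,0,0,-1],[0,0,0,6.4,0,0,-1],[0,0,0,6.4,0,0,-1],[0,0,0,6.4,0,0,-1],[0,0,0,6.4,0,0,-1],[0,0,0,6.4,0,0,-1],[0,0,0,6.4,0,0,-1],[0,0,0,6.6,0,0,-1],[0,0,0,0,0,0,-1],[0,0,0,0,0,0,-1]])

```text
time: 4.75
tool_pos: [0.5051, -0.1572, 0.1836]
tool_rot: [-0.382, 0.924, -0.017, 0.005]
contact_force: [0.3, 1.1, -3.1]
gripper_width: 0.11
grasp_force: 59.5
```

```bash
cat >> h.py <<'E'
def circ(f,roi,fn,minv=None):
    h=cv2.cvtColor(f["img"],cv2.COLOR_BGR2HSV).astype(int);m=np.zeros(h.shape[:2],np.uint8);x0,y0,x1,y1=roi
    m[y0:y1,x0:x1]=fn(h)[y0:y1,x0:x1]*255
    c,_=cv2.findContours(m,cv2.RETR_EXTERNAL,cv2.CHAIN_APPROX_NONE);return max(c,key=cv2.contourArea)
def goto(tcp,R,s=None):
    "shift in tool axes (cm) and rotvec (deg) from measured pose to target"
    s=s or manip.state();R0=q2R(s["tool_rot"]);print("shift cm",(R0.T@(np.array(tcp)-s["tool_pos"])*100).round(2),"rot deg",np.degrees(Ro.from_matrix(R0.T@R).as_rotvec()).round(2))
YAW=-1.9
Rr=Ro.from_euler("z",YAW,degrees=True).as_matrix()
def Rt(a): # tilt a deg about rest x from tool-down
    return Rr@Ro.from_euler("x",180+a,degrees=True).as_matrix()
SEAT=np.array([.4944,.0004,0])+Rr@np.array([0,-.02,.071])
E
python3 - <<'E'
from h import *
s=st();R=q2R(s["tool_rot"]);print(R.round(3),Rt(45).round(3))
W=manip.grab_frame("wrist");cv2.imwrite("pics/w3.png",W["img"]);S=manip.grab_frame("scene");cv2.imwrite("pics/s3.png",S["img"])
# predicted race centre and axis in images
c=s["tool_pos"]+R@np.array([0,.049,.0125])
print("W pred top-face centre",proj(W,c-R[:,2]*.015),"S",proj(S,c))
for n,f in(("W",W),("S",S)):
    u,v=proj(f,c).astype(int);x=circ(f,(max(u-110,0),max(v-110,0),u+110,v+110),lambda h:(h[...,1]<35)&(h[...,2]>110));print(n,cv2.boundingRect(x),cv2.contourArea(x))
g=SEAT+Rr@np.array([0,.0258,.0434]);print(g);goto(g+R@np.array([0,-.008,-.06]),Rt(45),s)
E
```

```text
{'time': np.float64(4.75), 'joint_pos': array([-0.7226,  0.1327,  1.7764,  0.5881,  1.7613,  0.8384]), 'tool_pos': array([ 0.5051, -0.1572,  0.1836]), 'tool_rot': array([-0.3822,  0.9239, -0.0169,  0.0054]), 'contact_force': array([ 0.2763,  1.0985, -3.1247]), 'gripper_width': np.float64(0.1098), 'grasp_force': np.float64(59.5464)}
[[ 0.999 -0.027  0.023]
 [-0.035 -0.707  0.706]
 [-0.003 -0.706 -0.708]] [[ 0.999 -0.023  0.023]
 [-0.033 -0.707  0.707]
 [ 0.    -0.707 -0.707]]
W pred top-face centre [447.21771425 336.43239027] S [429.72877355 183.85272087]
W (324, 206, 220, 139) 9080.0
S (488, 76, 51, 53) 1630.5
[0.4945923  0.00619681 0.1144    ]
shift cm [-1.6  -7.44 10.41] rot deg [ 0.05  0.03 -0.2 ]
```

Call:
move_arm(rows=[[-0.4,-1.86,2.6,0,0,0,-1],[-0.4,-1.86,2.6,0,0,0,-1],[-0.4,-1.86,2.6,0,0,0,-1],[-0.4,-1.86,2.6,0,0,0,-1],[0,0,1.5,0,0,0,-1],[0,0,1.5,0,0,0,-1],[0,0,1,0,0,0,-1],[0,0,0,0,0,0,-1],[0,0,0,0,0,0,-1],[0,0,0,0,0,0,-1]])

```text
time: 5.68
tool_pos: [0.4956, -0.0024, 0.1371]
tool_rot: [-0.382, 0.924, -0.015, 0.007]
contact_force: [1.0, -0.0, -3.7]
gripper_width: 0.11
grasp_force: 59.7
```

Run:
```python
from h import *
s=st();R=q2R(s["tool_rot"])
g=SEAT+Rr@np.array([0,.0258,.0434]);goto(g,Rt(45),s)
for n in("wrist","scene"):
    f=manip.grab_frame(n);cv2.imwrite(f"pics/{n}4.png",f["img"]);
    c=s["tool_pos"]+R@np.array([0,.049,.0125]);print(n,proj(f,c).round(),"peg tips",[proj(f,p).round().tolist() for p in([.5204,-.0636,.0414],[.4643,-.062,.0396])])
w=cv2.imread("pics/wrist4.png");s_=cv2.imread("pics/scene4.png")[180:320,310:450]
o=np.zeros((480,800,3),np.uint8);o[:360,:480]=cv2.resize(w,(480,360));o[:320,480:800]=cv2.resize(s_,(320,320),interpolation=cv2.INTER_CUBIC);cv2.imwrite("pics/e.png",o)
```

```text
{'time': np.float64(5.6833), 'joint_pos': array([-0.5061,  0.0109,  1.993 ,  0.6809,  1.5642,  0.9399]), 'tool_pos': array([ 0.4956, -0.0024,  0.1371]), 'tool_rot': array([-0.382 ,  0.924 , -0.0152,  0.0073]), 'contact_force': array([ 1.0449, -0.012 , -3.6525]), 'gripper_width': np.float64(0.1102), 'grasp_force': np.float64(59.7432)}
shift cm [-0.14  1.    2.21] rot deg [ 0.07 -0.1   0.05]
wrist [435. 316.] peg tips [[578.0, 244.0], [554.0, 358.0]]
scene [375. 245.] peg tips [[375.0, 249.0], [397.0, 266.0]]
```

View pics/e.png

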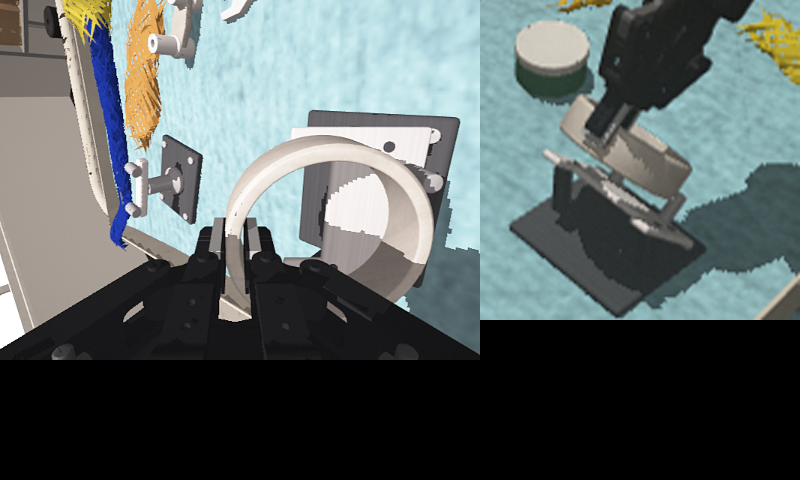

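The picture shows the race held parallel above the slope and just inboard of the pegs. I'll press it in gently, flat first and then down onto the pegs.

Call:
move_arm(rows=[[-0.1,0,0.8,0,0,0,-1],[0,0,0.6,0,0,0,-1],[0,0,0.3,0,0,0,-1],[0,0,0.2,0,0,0,-1],[0,0,0,0,0,0,-1]])

```text
time: 6.2
tool_pos: [0.494, 0.0121, 0.122]
tool_rot: [-0.383, 0.924, -0.016, 0.006]
contact_force: [-0.3, 0.6, -3.5]
gripper_width: 0.111
grasp_force: 59.7
```

Call:
move_arm(rows=[[0,0.3,0,0,0,0,-1],[0,0.3,0,0,0,0,-1],[0,0,0,0,0,0,-1]])

```text
time: 6.45
tool_pos: [0.4943, 0.0069, 0.1181]
tool_rot: [-0.383, 0.924, -0.016, 0.006]
contact_force: [0.0, 0.1, -3.7]
gripper_width: 0.11
grasp_force: 59.7
```

Call:
move_arm(rows=[[0,0,0.1,0,0,0,-1],[0,0,0.1,0,0,0,-1],[0,0,0,0,0,0,-1]])

```text
time: 6.7
tool_pos: [0.4945, 0.0086, 0.1171]
tool_rot: [-0.382, 0.924, -0.016, 0.007]
contact_force: [-0.7, -1.1, -3.7]
gripper_width: 0.115
grasp_force: 59.6
```

Call:
move_arm(rows=[[0,0.15,0,0,0,0,-1],[0,0.15,0,0,0,0,-1],[0,0,0,0,0,0,-1]])

```text
time: 6.95
tool_pos: [0.4944, 0.0064, 0.115]
tool_rot: [-0.383, 0.924, -0.016, 0.007]
contact_force: [0.7, -1.7, -3.1]
gripper_width: 0.107
grasp_force: 59.7
```

Call:
move_arm(rows=[[0,0,0.1,0,0,0,-1],[0,0,0.1,0,0,0,-1],[0,0,0,0,0,0,-1]])

```text
time: 7.2
tool_pos: [0.4946, 0.0069, 0.1147]
tool_rot: [-0.382, 0.924, -0.015, 0.006]
contact_force: [-4.6, -6.6, 4.6]
gripper_width: 0.107
grasp_force: 60.4
```

Call:
move_arm(rows=[[0,0.1,0,0,0,0,-1],[0,0.1,0,0,0,0,-1],[0,0.1,0,0,0,0,-1],[0,0,0,0,0,0,-1]])

```text
time: 7.53
tool_pos: [0.4954, 0.0053, 0.1135]
tool_rot: [-0.383, 0.924, -0.015, 0.008]
contact_force: [-2.2, -3.1, 5.6]
gripper_width: 0.112
grasp_force: 60.2
```

Call:
move_arm(rows=[[0,0.1,0,0,0,0,-1],[0,0.1,0,0,0,0,-1],[0,0,0,0,0,0,-1]])

```text
time: 7.78
tool_pos: [0.4956, 0.0046, 0.1129]
tool_rot: [-0.384, 0.923, -0.015, 0.008]
contact_force: [-1.9, -0.3, 8.2]
gripper_width: 0.111
grasp_force: 59.9
```

Run:
```python
from h import *
s=st();g=SEAT+Rr@np.array([0,.0258,.0434]);goto(g,Rt(45),s)
```

```text
{'time': np.float64(7.7833), 'joint_pos': array([-0.4959,  0.0459,  2.0068,  0.69  ,  1.5229,  0.9146]), 'tool_pos': array([0.4956, 0.0046, 0.1129]), 'tool_rot': array([-0.3841,  0.9231, -0.0147,  0.0079]), 'contact_force': array([-1.8641, -0.3181,  8.1825]), 'gripper_width': np.float64(0.1107), 'grasp_force': np.float64(59.9418)}
shift cm [-0.1  -0.22  0.01] rot deg [-0.18 -0.13  0.13]
```

Both contacts show: about 8 N from the pegs plus the slope. Release and back out.

Call:
move_arm(rows=[[0,0,0,0,0,0,-0.6],[0,0,0,0,0,0,-0.4],[0,0,0,0,0,0,-0.4],[0,0,0,0,0,0,-0.4],[0,0,0,0,0,0,-0.4],[0,0,-1,0,0,0,-0.4],[0,0,-2,0,0,0,-0.4],[0,0,-3,0,0,0,-0.4],[0,0,-3,0,0,0,-0.4],[0,0,-3,0,0,0,-0.4],[0,0,0,0,0,0,-0.4],[0,0,0,0,0,0,-0.4],[0,0,0,0,0,0,-0.4]])

```text
time: 8.87
tool_pos: [0.491, -0.0801, 0.1942]
tool_rot: [-0.383, 0.924, -0.016, 0.006]
contact_force: [0.7, -0.7, -0.1]
gripper_width: 0.298
grasp_force: 0.0
```

Run:
```python
from h import *
s=st();import pickle
F={n:manip.grab_frame(n) for n in("wrist","scene","top")};pickle.dump(F,open("F5.pkl","wb"))
n=Rr@np.array([0,-.7071,.7071])
th=np.linspace(0,2*np.pi,72)[:,None];ax=Rr@np.array([1,0,0]);up=Rr@np.array([0,.7071,.7071])
for k,f in F.items():
    cv2.imwrite(f"pics/{k}5.png",f["img"])
    c=SEAT+.015*n
    print(k,"pred outer-face centre",proj(f,c).round(1))
    pts=np.array([proj(f,c+.052*(np.cos(t)*ax+np.sin(t)*up)) for t in th[:,0]]);print("  pred bbox",pts.min(0).round(),pts.max(0).round())
f=F["wrist"]
# bore-ellipse of the near face: race grey contour in wrist view
h=cv2.cvtColor(f["img"],cv2.COLOR_BGR2HSV).astype(int)
u,v=proj(f,SEAT+.015*n).astype(int)
for du in(-120,-100,-80,-60,0,60,80,100,120):print(du,h[v,min(max(u+du,0),639)],end=" ")
```

```text
{'time': np.float64(8.8667), 'joint_pos': array([-6.3380e-01,  2.0000e-04,  1.8967e+00,  6.3170e-01,  1.7237e+00,
        9.1320e-01]), 'tool_pos': array([ 0.491 , -0.0801,  0.1942]), 'tool_rot': array([-0.3829,  0.9237, -0.0159,  0.0061]), 'contact_force': array([ 0.7329, -0.6593, -0.105 ]), 'gripper_width': np.float64(0.2976), 'grasp_force': np.float64(0.0)}
wrist pred outer-face centre [380.1 238.6]
  pred bbox [302. 159.] [459. 309.]
scene pred outer-face centre [375.4 249.8]
  pred bbox [351. 233.] [400. 266.]
top pred outer-face centre [348.9 256.7]
  pred bbox [332. 232.] [365. 282.]
-120 [162  28  46] -100 [ 93  41 236] -80 [ 94  41 243] -60 [ 93  40 236] 0 [  6   5 247] 60 [ 14  26 222] 80 [120   5  49] 100 [ 93  33 249] 120 [ 94  36 241]
```

Call:
move_arm(rows=[[0,0,-1,-6.4,0,0,-0.4],[0,0,-1,-6.4,0,0,-0.4],[0,0,-1,-6.4,0,0,-0.4],[0,0,-1,-6.4,0,0,-0.4],[0,0,-1,-6.4,0,0,-0.4],[0,0,0,-6.4,0,0,-0.4],[0,0,0,-6.4,0,0,-0.4],[0,-3.5,0,0,0,0,-0.4],[-0.3,-3.5,0,0,0,0,-0.4],[-0.3,-3.5,0,0,0,0,-0.4],[-0.3,-3.5,0,0,0,0,-0.4],[-0.3,-3.5,0,0,0,0,-0.4],[-0.3,-3.5,0,0,0,0,-0.4],[-0.3,-3.5,0,0,0,0,-0.4],[-0.3,-3.5,0,0,0,0,-0.4],[-0.3,-3.5,0,0,0,0,-0.4],[0,-2,0,0,0,0,-0.4],[0,0,0,0,0,0,-0.4],[0,0,0,0,0,0,-0.4],[0,0,0,0,0,0,-0.4]])

```text
time: 10.68
tool_pos: [0.4771, 0.2288, 0.2367]
tool_rot: [-0.001, 1.0, -0.017, -0.001]
contact_force: [-0.4, 0.2, 0.2]
gripper_width: 0.3
grasp_force: 0.0
```

Run:
```python
from h import *
s=st();import pickle
F5=pickle.load(open("F5.pkl","rb"));F6={n:manip.grab_frame(n) for n in("wrist","scene","top")};pickle.dump(F6,open("F6.pkl","wb"))
n=Rr@np.array([0,-.7071,.7071]);ax=Rr@np.array([1,0,0]);up=Rr@np.array([0,.7071,.7071])
def draw(f):
    im=f["img"].copy()
    im=cv2.resize(im,None,fx=3,fy=3,interpolation=cv2.INTER_CUBIC)
    for c in(SEAT+.015*n,SEAT-.015*n):
        for t in np.linspace(0,2*np.pi,40):
            u,v=proj(f,c+.052*(np.cos(t)*ax+np.sin(t)*up));cv2.circle(im,(int(3*u+1),int(3*v+1)),1,(0,0,255),-1)
    return im
o=np.zeros((600,800,3),np.uint8)
w=draw(F5["wrist"])[130*3:330*3,270*3:490*3];o[:300,:330]=cv2.resize(w,(330,300),interpolation=cv2.INTER_AREA)
sc=draw(F6["scene"])[215*3:315*3,315*3:425*3];o[300:600,:330]=sc
w6=F6["wrist"]["img"]
for X in([.458,.245,.075],):print(proj(F6["wrist"],X))
u,v=proj(F6["wrist"],[.458,.245,.05]).astype(int);u0=min(max(u-117,0),640-235);v0=min(max(v-150,0),480-300);print("crop origin",u0,v0)
o[:600,330:800]=cv2.resize(w6[v0:v0+300,u0:u0+235],(470,600),interpolation=cv2.INTER_CUBIC)
cv2.imwrite("pics/g.png",o)
```

```text
{'time': np.float64(10.6833), 'joint_pos': array([ 0.305 , -0.1696,  1.8487,  0.003 ,  1.4633,  1.9086]), 'tool_pos': array([0.4771, 0.2288, 0.2367]), 'tool_rot': array([-1.300e-03,  9.999e-01, -1.650e-02, -8.000e-04]), 'contact_force': array([-0.3936,  0.2355,  0.159 ]), 'gripper_width': np.float64(0.3001), 'grasp_force': np.float64(0.0)}
[294.70948764 244.94980436]
crop origin 179 85
```

View pics/g.png

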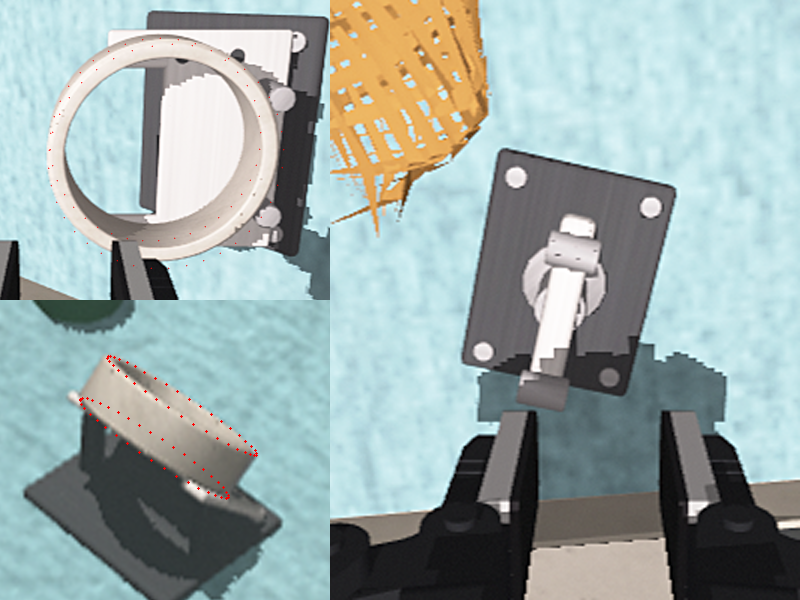

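The last view confirms the race is seated and matches the overlay, with both pegs below it. For the stand in the full wrist image, the bar centres are near (301,210) and (286,280).

Run:
```python
from h import *
import pickle
F=pickle.load(open("F6.pkl","rb"));W,T,S=F["wrist"],F["top"],F["scene"]
px=lambda c:((c[0]-330)/2+179,c[1]/2+85)
base=np.array([plane(W,*px(c),.008) for c in((498,150),(675,190),(628,396),(461,360))])[:,:2];print("base",base.round(4).tolist(),"c",base.mean(0).round(4))
x1=(base[0]-base[3]);x2=base[1]-base[2];y1=base[0]-base[1];y2=base[3]-base[2];print([np.linalg.norm(a).round(4) for a in(x1,x2,y1,y2)],"yaw",[np.degrees(np.arctan2(a[1],a[0])).round(2) for a in(x1,x2)],[np.degrees(np.arctan2(-a[0],a[1])).round(2) for a in(y1,y2)])
b=[[plane(W,*px(c),z)[:2] for c in((549,246),(600,256),(519,388),(568,394))] for z in(.075,.08)]
for q in b:
    q=np.array(q);m=[(q[0]+q[1])/2,(q[2]+q[3])/2];d=m[0]-m[1];print("bars",np.round(m,4).tolist(),"mid",np.mean(m,0).round(4),"sep",np.linalg.norm(d).round(4),"yaw",np.degrees(np.arctan2(d[1],d[0])).round(2),"len",np.linalg.norm(q[0]-q[1]).round(4),np.linalg.norm(q[2]-q[3]).round(4))
for w,t,s in((px((574,251)),(221,259.8),(261.4,338.8)),(px((544,391)),(213.4,289.5),(279.8,366.8))):
    X=tri((W,*w),(T,*t),(S,*s));print("tri",X.round(4),[proj(f,X).round(1).tolist() for f in(W,T,S)])
```

```text
base [[0.5194, 0.2747], [0.4982, 0.193], [0.3935, 0.2173], [0.416, 0.301]] c [0.4568 0.2465]
[np.float64(0.1067), np.float64(0.1075), np.float64(0.0844), np.float64(0.0867)] yaw [np.float64(-14.28), np.float64(-13.07)] [np.float64(-14.53), np.float64(-15.03)]
bars [[0.4861, 0.2385], [0.4272, 0.2539]] mid [0.4567 0.2462] sep 0.0609 yaw -14.62 len 0.0202 0.0204
bars [[0.4873, 0.2383], [0.4294, 0.2534]] mid [0.4584 0.2459] sep 0.0598 yaw -14.62 len 0.0199 0.02
tri [0.4871 0.2384 0.0774] [[301.3, 210.0], [221.2, 260.4], [260.7, 338.6]]
tri [0.4276 0.2529 0.0796] [[286.5, 282.4], [213.7, 288.8], [279.3, 367.4]]
```

Stand measured: centre (0.457,0.246), yaw -14.4°, bars at z≈0.078, 60 mm apart and 20 mm long, all matching the text. Now tilt the other way for the across-width grasp.

Call:
move_arm(rows=[[0.4,3,0,0,0,0,0.2],[0.4,3,0,0,0,0,0.2],[0.4,3,0,0,0,0,0.2],[0.4,3,0,0,0,0,0.2],[0,0,0,-6.4,0,0,0.2],[0,0,0,-6.4,0,0,0.2],[0,0,0,-6.4,0,0,0.2],[0,0,0,-6.4,0,0,0.2],[0,0,0,-6.4,0,0,0.2],[0,0,0,-6.4,0,0,0.2],[0,0,0,-6.6,0,0,0.2],[0,0,0,0,0,0,0.2],[0,0,0,0,0,0,0.2],[0,0,0,0,0,0,0.2]])

```text
time: 12.0
tool_pos: [0.4899, 0.108, 0.2377]
tool_rot: [0.38, 0.925, -0.016, -0.006]
contact_force: [0.5, 0.1, -0.4]
gripper_width: 0.601
grasp_force: 0.0
```

Run:
```python
from h import *
s=st();up=Rr@np.array([0,.7071,.7071]);goto(SEAT+.127*up,Rt(-45),s);goto(SEAT+.047*up,Rt(-45),s)
# refine seated centre from scene+top rim: compare measured grey extents with prediction
import pickle
F=pickle.load(open("F6.pkl","rb"));n=Rr@np.array([0,-.7071,.7071]);ax=Rr@np.array([1,0,0])
P=np.array([SEAT+k*n+.052*(np.cos(t)*ax+np.sin(t)*up) for k in(-.015,.015) for t in np.linspace(0,6.283,180)])
for k,roi in(("top",(325,222,375,295)),("scene",(345,222,406,275))):
    p=np.array([proj(F[k],X) for X in P]);print(k,"pred",p.min(0).round(1),p.max(0).round(1))
    c=circ(F[k],roi,lambda h:(h[...,1]<50)&(h[...,2]>95));print("  meas",cv2.boundingRect(c))
```

```text
{'time': np.float64(12.0), 'joint_pos': array([ 0.4011,  0.0054,  1.8117, -0.6967,  1.6854,  2.0555]), 'tool_pos': array([0.4899, 0.108 , 0.2377]), 'tool_rot': array([ 0.38  ,  0.9248, -0.0162, -0.0064]), 'contact_force': array([ 0.4667,  0.0878, -0.3873]), 'gripper_width': np.float64(0.6013), 'grasp_force': np.float64(0.0)}
shift cm [ 0.81 -2.73  8.11] rot deg [-0.32  0.05 -0.09]
shift cm [ 0.81 -2.69 16.11] rot deg [-0.32  0.05 -0.09]
top pred [321.4 232. ] [364.8 281.5]
  meas (325, 230, 40, 51)
scene pred [341.3 233.5] [400.4 280.7]
  meas (345, 233, 55, 42)
```

Call:
move_arm(rows=[[0.2,-0.9,2.7,0,0,0,0.2],[0.3,-0.9,2.7,0,0,0,0.2],[0.3,-0.9,2.7,-0.3,0,0,0.2],[0,0,0,0,0,0,0.2],[0,0,2,0,0,0,0.2],[0,0,2,0,0,0,0.2],[0,0,0,0,0,0,0.2],[0,0,0,0,0,0,0.2]])

```text
time: 12.67
tool_pos: [0.4957, 0.0416, 0.1339]
tool_rot: [0.383, 0.924, -0.017, -0.006]
contact_force: [0.9, 0.0, -0.5]
gripper_width: 0.6
grasp_force: 0.0
```

Run:
```python
from h import *
s=st();up=Rr@np.array([0,.7071,.7071]);goto(SEAT+.047*up,Rt(-45),s)
```

```text
{'time': np.float64(12.6667), 'joint_pos': array([ 0.2874,  0.079 ,  1.9294, -0.7401,  1.4742,  2.1017]), 'tool_pos': array([0.4957, 0.0416, 0.1339]), 'tool_rot': array([ 0.383 ,  0.9236, -0.0168, -0.0063]), 'contact_force': array([ 0.8842,  0.0265, -0.4689]), 'gripper_width': np.float64(0.6004), 'grasp_force': np.float64(0.0)}
shift cm [ 0.01 -0.12  4.07] rot deg [ 0.04  0.07 -0.16]
```

Call:
move_arm(rows=[[0,-0.1,1.3,0,0,0,0.2],[0,0,1.3,0,0,0,0.2],[0,0,1,0,0,0,0.2],[0,0,0.5,0,0,0,0.2],[0,0,0,0,0,0,0.2],[0,0,0,0,0,0,0.2]])

```text
time: 13.17
tool_pos: [0.4943, 0.0135, 0.1026]
tool_rot: [0.384, 0.923, -0.016, -0.007]
contact_force: [-0.7, 0.0, 0.4]
gripper_width: 0.597
grasp_force: 0.0
```

Call:
move_arm(rows=[[0,0,0,0,0,0,-0.1],[0,0,0,0,0,0,-0.2],[0,0,0,0,0,0,-0.3],[0,0,0,0,0,0,-1],[0,0,0,0,0,0,-1],[0,0,0,0,0,0,-1],[0,0,0,0,0,0,-1]])

```text
time: 13.75
tool_pos: [0.4949, 0.0139, 0.1039]
tool_rot: [0.384, 0.923, -0.016, -0.006]
contact_force: [-1.2, 1.5, 6.3]
gripper_width: 0.329
grasp_force: 59.1
```

Call:
move_arm(rows=[[0,0.1,-1,0,0,0,-1],[0,0.1,-2,0,0,0,-1],[0,0.1,-3,0,0,0,-1],[0,0.1,-3,0,0,0,-1],[0,0,-3,0,0,0,-1],[0,0,-3,0,0,0,-1],[0,0,0,0,0,0,-1],[0,0,0,6.4,0,0,-1],[0,0,0,6.4,0,0,-1],[0,0,0,6.4,0,0,-1],[0,0,0,6.4,0,0,-1],[0,0,0,6.4,0,0,-1],[0,0,0,6.4,0,0,-1],[0,0,0,6.6,0,0,-1],[0,0,0,0,0,6.2,-1],[0,0,0,0,0,6.3,-1],[0,0,0,0,0,0,-1],[0,0,0,0,0,0,-1],[0,0,0,0,0,0,-1]])

```text
time: 15.33
tool_pos: [0.4974, 0.1173, 0.2106]
tool_rot: [0.001, 0.992, -0.124, -0.001]
contact_force: [0.1, 0.7, -3.0]
gripper_width: 0.33
grasp_force: 60.6
```

```bash
cat >> h.py <<'E'
SY=-14.4;Rs=Ro.from_euler("z",SY,degrees=True).as_matrix();Rd=Rs@Ro.from_euler("x",180,degrees=True).as_matrix();ST=np.array([.457,.246,.126])
E
python3 - <<'E'
from h import *
import pickle
s=st();R=q2R(s["tool_rot"]);print(R.round(3))
goto(ST+[0,0,.047+.06],Rd,s)
F={n:manip.grab_frame(n) for n in("wrist","scene","top")};pickle.dump(F,open("F7.pkl","wb"))
c=s["tool_pos"]+R[:,2]*.047
P=np.array([c+k*R[:,1]+.052*(np.cos(t)*R[:,0]+np.sin(t)*R[:,2]) for k in(-.015,.015) for t in np.linspace(0,6.283,180)])
for k,f in F.items():
    p=np.array([proj(f,X) for X in P]);a,b=p.min(0),p.max(0);print(k,"pred",a.round(1),b.round(1))
    cv2.imwrite(f"pics/{k}7.png",f["img"])
    a=np.maximum(a-8,0).astype(int);b=(b+8).astype(int)
    try:
        x=circ(f,(a[0],a[1],min(b[0],640),min(b[1],480)),lambda h:(h[...,1]<(30 if k=="wrist" else 50))&(h[...,2]>85));r=cv2.boundingRect(x);print("  meas",r[:2],(r[0]+r[2],r[1]+r[3]),cv2.contourArea(x))
    except Exception as e: print(e)
E
```

```text
{'time': np.float64(15.3333), 'joint_pos': array([ 8.6700e-02, -1.9520e-01,  1.9150e+00, -1.6000e-03,  1.4236e+00,
        1.9070e+00]), 'tool_pos': array([0.4974, 0.1173, 0.2106]), 'tool_rot': array([ 1.000e-03,  9.922e-01, -1.243e-01, -7.000e-04]), 'contact_force': array([ 0.0873,  0.7081, -2.9831]), 'gripper_width': np.float64(0.3298), 'grasp_force': np.float64(60.6413)}
[[ 0.969 -0.247 -0.002]
 [-0.247 -0.969 -0.002]
 [-0.001  0.002 -1.   ]]
shift cm [ -7.1  -11.47  -2.25] rot deg [0.12 0.07 0.12]
wrist pred [271.7 174.3] [356.  394.9]
  meas (263, 173) (363, 347) 11327.5
scene pred [289.5 221.8] [339.9 292.1]
  meas (281, 220) (347, 297) 2172.0
top pred [261.3 225.1] [290.1 280.7]
  meas (291, 278) (292, 279) 0.0
```

Call:
move_arm(rows=[[0,0,-2.2,0,0,0,-1],[-1.4,-2.3,0,0,0,0,-1],[-1.4,-2.3,0,0,0,0,-1],[-1.4,-2.3,0,0,0,0,-1],[-1.4,-2.3,0,0,0,0,-1],[-1.5,-2.3,0,0,0,0,-1],[0,0,0,0,0,0,-1],[0,0,0,0,0,0,-1],[0,0,0,0,0,0,-1]])

```text
time: 16.23
tool_pos: [0.4579, 0.2462, 0.2333]
tool_rot: [0.001, 0.992, -0.125, 0.0]
contact_force: [-0.1, -0.5, -4.1]
gripper_width: 0.329
grasp_force: 60.9
```

Run:
```python
from h import *
import pickle
s=st();R=q2R(s["tool_rot"]);goto(ST+[0,0,.047],Rd,s)
F={n:manip.grab_frame(n) for n in("wrist","scene","top")};pickle.dump(F,open("F8.pkl","wb"))
W=F["wrist"];cv2.imwrite("pics/w8.png",W["img"])
# race faces in wrist view: scan rows for grey run across width near ring's far rim (camera side)
h=cv2.cvtColor(W["img"],cv2.COLOR_BGR2HSV).astype(int);g=(h[...,1]<30)&(h[...,2]>85)
c=s["tool_pos"]+R[:,2]*.047
for a in(0,15,30,45,60):
    t=np.radians(a);q=c+.052*(np.cos(t)*R[:,0]-np.sin(t)*R[:,2])
    l,r=[proj(W,q+k*R[:,1]) for k in(-.015,.015)];v=int(l[1]);x=np.where(g[v,int(l[0])-25:int(r[0])+25])[0]+int(l[0])-25
    print(a,"pred",l.round(1),r.round(1),"meas",(x.min(),x.max()) if len(x) else None)
```

```text
{'time': np.float64(16.2333), 'joint_pos': array([ 0.3511, -0.1902,  1.8724, -0.0022,  1.4602,  2.173 ]), 'tool_pos': array([0.4579, 0.2462, 0.2333]), 'tool_rot': array([ 1.200e-03,  9.921e-01, -1.251e-01,  2.000e-04]), 'contact_force': array([-0.1114, -0.4637, -4.0832]), 'gripper_width': np.float64(0.3287), 'grasp_force': np.float64(60.9354)}
shift cm [-0.09  0.03  6.03] rot deg [ 0.13 -0.03  0.03]
0 pred [280.5 175.4] [346.7 175.4] meas (np.int64(268), np.int64(357))
15 pred [278. 184.] [349.3 184. ] meas (np.int64(268), np.int64(356))
30 pred [275.5 202.4] [351.9 202.4] meas (np.int64(269), np.int64(355))
45 pred [273.4 230.3] [354.1 230.3] meas (np.int64(270), np.int64(354))
60 pred [272.  265.5] [355.6 265.5] meas (np.int64(272), np.int64(354))
```

Run:
```python
from h import *
import pickle
F=pickle.load(open("F8.pkl","rb"));W,S,T=F["wrist"],F["scene"],F["top"]
s=manip.state();R=q2R(s["tool_rot"]);c=s["tool_pos"]+R[:,2]*.047
def sil(f,c):
    m=np.zeros((480,640),np.uint8)
    P=np.array([proj(f,c+k*R[:,1]+.052*(np.cos(t)*R[:,0]+np.sin(t)*R[:,2])) for k in(-.015,.015) for t in np.linspace(0,6.283,180)])
    cv2.fillConvexPoly(m,cv2.convexHull(P.astype(np.int32)),1);return m>0
for k,f,rows in(("W",W,range(150,300,12)),("S",S,None)):
    h=cv2.cvtColor(f["img"],cv2.COLOR_BGR2HSV).astype(int);m=sil(f,c);ys=np.where(m.any(1))[0]
    print(k,"pred rows",ys.min(),ys.max())
    for v in rows or range(ys.min()-6,ys.max()+8,6):
        x=np.where(m[v])[0];lo,hi=(x.min(),x.max()) if len(x) else (300,330)
        g=(h[v,:,1]<(26 if k=="W" else 45))&(h[v,:,2]>85);g[:max(lo-30,0)]=0;g[hi+30:]=0;y=np.where(g)[0]
        print(v,"pred",(lo,hi) if len(x) else None,"meas",(y.min(),y.max(),len(y)) if len(y) else None)
```

```text
W pred rows 173 394
150 pred None meas (np.int64(270), np.int64(357), 88)
162 pred None meas (np.int64(270), np.int64(357), 88)
174 pred (np.int64(281), np.int64(348)) meas (np.int64(268), np.int64(357), 26)
186 pred (np.int64(278), np.int64(352)) meas (np.int64(268), np.int64(356), 18)
198 pred (np.int64(277), np.int64(353)) meas (np.int64(269), np.int64(356), 34)
210 pred (np.int64(275), np.int64(355)) meas (np.int64(269), np.int64(355), 78)
222 pred (np.int64(275), np.int64(355)) meas (np.int64(269), np.int64(355), 80)
234 pred (np.int64(274), np.int64(356)) meas (np.int64(270), np.int64(349), 76)
246 pred (np.int64(273), np.int64(357)) meas (np.int64(271), np.int64(349), 75)
258 pred (np.int64(273), np.int64(357)) meas (np.int64(275), np.int64(350), 76)
270 pred (np.int64(273), np.int64(357)) meas (np.int64(275), np.int64(349), 75)
282 pred (np.int64(273), np.int64(357)) meas (np.int64(271), np.int64(350), 77)
294 pred (np.int64(273), np.int64(357)) meas (np.int64(262), np.int64(365), 97)
S pred rows 266 345
260 pred None meas (np.int64(270), np.int64(359), 12)
266 pred (np.int64
[... 454 characters left out ...]
), 51)
302 pred (np.int64(244), np.int64(288)) meas (np.int64(217), np.int64(287), 57)
308 pred (np.int64(246), np.int64(290)) meas (np.int64(218), np.int64(289), 56)
314 pred (np.int64(248), np.int64(291)) meas (np.int64(250), np.int64(291), 42)
320 pred (np.int64(251), np.int64(293)) meas (np.int64(253), np.int64(292), 40)
326 pred (np.int64(254), np.int64(293)) meas (np.int64(256), np.int64(292), 37)
332 pred (np.int64(257), np.int64(293)) meas (np.int64(260), np.int64(291), 32)
338 pred (np.int64(261), np.int64(288)) meas (np.int64(254), np.int64(282), 29)
344 pred (np.int64(266), np.int64(275)) meas (np.int64(256), np.int64(280), 15)
350 pred None meas (np.int64(270), np.int64(284), 14)
```

The scene silhouette matches the predicted held race to within about 2 px, so it's held upright and square. Lower onto the bars.

Call:
move_arm(rows=[[-0.1,0,1.5,0,0,0,-1],[0,0,1.5,0.1,0,0,-1],[0,0,1.3,0,0,0,-1],[0,0,0.7,0,0,0,-1],[0,0,0.3,0,0,0,-1],[0,0,0,0,0,0,-1],[0,0,0,0,0,0,-1]])

```text
time: 16.97
tool_pos: [0.4573, 0.2464, 0.1809]
tool_rot: [-0.0, 0.992, -0.126, 0.0]
contact_force: [0.4, -0.8, -3.8]
gripper_width: 0.33
grasp_force: 60.9
```

Run:
```python
from h import *
s=st();goto(ST+[0,0,.047],Rd,s)
```

```text
{'time': np.float64(16.9667), 'joint_pos': array([ 3.5100e-01, -1.4970e-01,  1.9261e+00, -2.0000e-04,  1.3642e+00,
        2.1740e+00]), 'tool_pos': array([0.4573, 0.2464, 0.1809]), 'tool_rot': array([-1.000e-04,  9.921e-01, -1.257e-01,  5.000e-04]), 'contact_force': array([ 0.415 , -0.7561, -3.7876]), 'gripper_width': np.float64(0.3303), 'grasp_force': np.float64(60.9418)}
shift cm [-0.02  0.05  0.79] rot deg [-0.02 -0.05 -0.05]
```

Call:
move_arm(rows=[[0,0,0.2,0,0,0,-1],[0,0.05,0.2,0,0,0,-1],[0,0,0.1,0,0,0,-1],[0,0,0,0,0,0,-1],[0,0,0,0,0,0,-1]])

```text
time: 17.38
tool_pos: [0.4568, 0.246, 0.1755]
tool_rot: [0.0, 0.992, -0.126, 0.0]
contact_force: [-0.4, 0.4, -3.6]
gripper_width: 0.329
grasp_force: 60.9
```

Call:
move_arm(rows=[[0,0,0.1,0,0,0,-1],[0,0,0.1,0,0,0,-1],[0,0,0,0,0,0,-1]])

```text
time: 17.63
tool_pos: [0.4567, 0.2459, 0.1732]
tool_rot: [0.0, 0.992, -0.126, 0.0]
contact_force: [0.2, 0.1, -3.0]
gripper_width: 0.33
grasp_force: 61.0
```

Call:
move_arm(rows=[[0,0,0.1,0,0,0,-1],[0,0,0.1,0,0,0,-1],[0,0,0,0,0,0,-1]])

```text
time: 17.88
tool_pos: [0.4572, 0.2461, 0.173]
tool_rot: [-0.0, 0.992, -0.126, 0.001]
contact_force: [-2.9, -0.3, 3.8]
gripper_width: 0.326
grasp_force: 61.7
```

Contact at z=0.173, exactly where expected. Settle a little more.

Call:
move_arm(rows=[[-0.05,0,0.1,0,0,0,-1],[-0.05,0,0,0,0,0,-1],[0,0,0,0,0,0,-1]])

```text
time: 18.13
tool_pos: [0.4566, 0.2463, 0.1728]
tool_rot: [-0.0, 0.992, -0.126, 0.001]
contact_force: [-3.8, -1.7, 6.9]
gripper_width: 0.331
grasp_force: 62.0
```

Run:
```python
from h import *
s=st();goto(ST+[0,0,.047],Rd,s);print(manip.state()["ft_torque"])
```

```text
{'time': np.float64(18.1333), 'joint_pos': array([ 3.5160e-01, -1.4430e-01,  1.9354e+00, -8.0000e-04,  1.3481e+00,
        2.1745e+00]), 'tool_pos': array([0.4566, 0.2463, 0.1728]), 'tool_rot': array([-2.000e-04,  9.921e-01, -1.256e-01,  1.200e-03]), 'contact_force': array([-3.8099, -1.7494,  6.9059]), 'gripper_width': np.float64(0.331), 'grasp_force': np.float64(62.0359)}
shift cm [ 0.04  0.02 -0.02] rot deg [-0.04 -0.14 -0.03]
[-0.45665626  0.68557336 -0.03633042]
```

Call:
move_arm(rows=[[-0.1,0,0,0,0,0,-1],[-0.1,0,0,0,0,0,-1],[0,0,0,0,0,0,-1],[0,0,0,0,0,0,-1]])

```text
time: 18.47
tool_pos: [0.4549, 0.2469, 0.1721]
tool_rot: [-0.0, 0.992, -0.126, 0.002]
contact_force: [-1.9, -1.0, 7.2]
gripper_width: 0.33
grasp_force: 61.9
```

Call:
move_arm(rows=[[0,0,0,0,0,0,-0.25],[0,0,0,0,0,0,-0.15],[0,0,0,0,0,0,0],[0,0,0,0,0,0,0.2],[0,0,0,0,0,0,0.2],[0,0,0,0,0,0,0.2],[0,0,0,0,0,0,0.2]])

```text
time: 19.05
tool_pos: [0.4539, 0.2467, 0.1703]
tool_rot: [0.0, 0.992, -0.126, 0.0]
contact_force: [-0.2, -0.5, 0.0]
gripper_width: 0.6
grasp_force: 0.0
```

Run:
```python
from h import *
import pickle
s=st();f=manip.grab_frame("scene");g=(lambda h:(h[...,1]<45)&(h[...,2]>85))(cv2.cvtColor(f["img"],cv2.COLOR_BGR2HSV).astype(int))
m=np.zeros((480,640),np.uint8)
P=np.array([proj(f,ST+k*Rs[:,1]+.052*(np.cos(t)*Rs[:,0]+np.sin(t)*Rs[:,2])) for k in(-.015,.015) for t in np.linspace(0,6.283,180)])
cv2.fillConvexPoly(m,cv2.convexHull(P.astype(np.int32)),1);ys=np.where(m.any(1))[0]
for v in range(ys.min(),ys.max(),6):
    x=np.where(m[v])[0];r=g[v].copy();r[:x.min()-12]=0;r[x.max()+12:]=0;y=np.where(r)[0];print(v,x.min(),x.max(),"meas",(y.min(),y.max(),len(y)) if len(y) else None)
```

```text
{'time': np.float64(19.05), 'joint_pos': array([ 3.5380e-01, -1.4610e-01,  1.9414e+00, -1.0000e-04,  1.3461e+00,
        2.1765e+00]), 'tool_pos': array([0.4539, 0.2467, 0.1703]), 'tool_rot': array([ 0.000e+00,  9.921e-01, -1.256e-01,  1.000e-04]), 'contact_force': array([-0.2136, -0.5001,  0.0297]), 'gripper_width': np.float64(0.6002), 'grasp_force': np.float64(0.0)}
296 262 267 meas (np.int64(265), np.int64(265), 1)
302 247 274 meas (np.int64(261), np.int64(273), 13)
308 243 278 meas (np.int64(256), np.int64(277), 22)
314 243 281 meas (np.int64(254), np.int64(292), 29)
320 244 284 meas (np.int64(250), np.int64(283), 33)
326 246 287 meas (np.int64(250), np.int64(286), 35)
332 248 289 meas (np.int64(250), np.int64(288), 38)
338 250 291 meas (np.int64(252), np.int64(290), 39)
344 253 293 meas (np.int64(255), np.int64(292), 38)
350 255 294 meas (np.int64(257), np.int64(293), 37)
356 258 294 meas (np.int64(250), np.int64(294), 45)
362 262 293 meas (np.int64(250), np.int64(292), 43)
368 267 281 meas (np.int64(255), np.int64(292), 37)
```

The race stands free and upright. Retract straight up and check the centring from above.

Call:
move_arm(rows=[[0,0,-1,0,0,0,0.2],[0,0,-2,0,0,0,0.2],[0,0,-3,0,0,0,0.2],[0,0,-3,0,0,0,0.2],[0,0,-3,0,0,0,0.2],[0,0,-3,0,0,0,0.2],[0,0,0,0,0,0,0.2],[0,0,0,0,0,0,0.2],[0,0,0,0,0,0,0.2]])

```text
time: 19.85
tool_pos: [0.4537, 0.2467, 0.3204]
tool_rot: [-0.0, 0.992, -0.126, 0.0]
contact_force: [-0.4, 0.2, -1.2]
gripper_width: 0.601
grasp_force: 0.0
```

Run:
```python
from h import *
import pickle
s=st();F={n:manip.grab_frame(n) for n in("wrist","scene","top")};pickle.dump(F,open("F9.pkl","wb"))
for k,f in F.items():
    h=cv2.cvtColor(f["img"],cv2.COLOR_BGR2HSV).astype(int);cv2.imwrite(f"pics/{k}9.png",f["img"])
    g=(h[...,1]<(26 if k=="wrist" else 45))&(h[...,2]>(110 if k!="scene" else 85))
    L=[];Rr_=[]
    for a in range(-60,61,6):   # points on the upper rim, stand frame
        t=np.radians(a);q=ST+Rs@np.array([.052*np.sin(t),0,.052*np.cos(t)])
        A,B=[proj(f,q+e*Rs[:,1]) for e in(-.030,.030)]
        ks=np.linspace(-30,30,241);pt=np.array([A+(B-A)*(e+30)/60 for e in ks]).round().astype(int)
        if (pt<0).any() or (pt[:,0]>639).any() or (pt[:,1]>479).any(): continue
        on=np.array([g[p[1],p[0]] for p in pt]);i=120
        if not on[i]: continue
        lo=i
        while lo>0 and on[lo-1]:lo-=1
        hi=i
        while hi<240 and on[hi+1 if hi<240 else hi] and hi<239:hi+=1
        L.append((a,ks[lo],ks[hi],(ks[lo]+ks[hi])/2))
    print(k);[print("  ",np.round(x,1)) for x in L]
```

```text
{'time': np.float64(19.85), 'joint_pos': array([ 3.5390e-01, -2.4220e-01,  1.7727e+00, -2.0000e-04,  1.6108e+00,
        2.1765e+00]), 'tool_pos': array([0.4537, 0.2467, 0.3204]), 'tool_rot': array([-0.000e+00,  9.921e-01, -1.256e-01,  2.000e-04]), 'contact_force': array([-0.4362,  0.1871, -1.2158]), 'gripper_width': np.float64(0.6013), 'grasp_force': np.float64(0.0)}
wrist
   [-30.  -12.5  13.5   0.5]
   [-24.  -12.5  13.2   0.4]
   [-18.  -13.   14.    0.5]
   [-12.  -12.8  13.8   0.5]
   [ -6.  -13.5  14.5   0.5]
   [  0.  -13.5  14.2   0.4]
   [  6.  -12.5  14.2   0.9]
   [ 12.  -13.2  14.2   0.5]
   [ 18.  -13.2  14.2   0.5]
   [ 24.  -14.   14.2   0.1]
   [ 30.  -14.   14.2   0.1]
   [ 36.  -13.5  13.5   0. ]
   [ 42.  -13.5  13.8   0.1]
   [ 48.  -13.   13.8   0.4]
   [ 54.  -13.   13.2   0.1]
   [ 60.  -12.5   1.8  -5.4]
scene
   [-60.  -14.5  29.8   7.6]
   [-54.  -15.5  29.8   7.1]
   [-48.  -14.8  29.8   7.5]
   [-42.  -15.5  29.8   7.1]
   [-36.  -15.   29.8   7.4]
   [-30.  -15.5  29.8   7.1]
   [-24.  -16.5  29.8   6.6]
   [-18.  -16.   29.8   6.9]
   [-12.  -15.   29.8   7.4]
   [ -6.  -15.5  29.8   7.1]
   [  0.  -15.5  29.8   7.1]
   [  6.  -16.2  29.5   6.6]
   [ 12.  -15.8  28.5   6.4]
   [ 18.  -16.8  26.2   4.8]
   [ 24.  -15.   24.    4.5]
   [ 30.  -15.2  22.    3.4]
   [ 36.  -15.2  18.5   1.6]
   [ 42.  -16.   16.8   0.4]
   [ 48.  -17.2  15.2  -1. ]
   [ 54.  -18.5  14.   -2.2]
   [ 60.  -20.2  13.   -3.6]
top
   [  6.  -15.    4.5  -5.2]
   [ 12.  -15.5  16.    0.2]
   [ 18.  -14.   15.8   0.9]
   [ 24.  -14.   15.5   0.8]
   [ 30.  -14.2  15.5   0.6]
   [ 36.  -14.5  15.2   0.4]
   [ 42.  -14.8  15.    0.1]
   [ 48.  -14.   15.    0.5]
   [ 54.  -13.5  14.8   0.6]
   [ 60.  -11.8  12.2   0.2]
```

Centred to about 0.5 mm and square within about 0.5° in both the wrist and top views, with the race upright and the arm clear.

```bash
python3 -c "
from plant import manip;print(manip.job_done())"
```

```text
the job is handed in; nothing more can be done
None
```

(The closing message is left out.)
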